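Make up the sky kit and the desert kit for painting class

TASK

Make up two class kits from the stock on the table: the blue tray gets the blue jar, the white jar and the scraper that lies under the cork block in the grey bin; the orange tray gets the red jar and the cork block. Stand each jar upright in a jar well of its tray and lay the scraper or block flat in the middle of the tray's long bay. Leave the green jar and the pot of brushes where they are.

Things in the scene. Friction and masses are not known exactly. Their poses are not given: they have to be found in the camera images.
- tray_blue: Blue low tray fixed to the table, 160 mm (x) by 175 mm (y), floor and walls 5 mm thick, wall tops 15 mm above the table. Origin: centre of its underside, z up. On its -x side two jar wells, each 62 mm (x) by 80 mm (y), centred at x = -44, y = -42 and +42 mm. On its +x side one long bay, 83 mm (x) by 165 mm (y), centred at x = +33 mm, y = 0.
- tray_orange: Orange low tray fixed to the table, 160 mm (x) by 175 mm (y), floor and walls 5 mm thick, wall tops 15 mm above the table. Origin: centre of its underside, z up. On its -x side two jar wells, each 62 mm (x) by 80 mm (y), centred at x = -44, y = -42 and +42 mm. On its +x side one long bay, 83 mm (x) by 165 mm (y), centred at x = +33 mm, y = 0.
- bin: Grey open bin fixed to the table, 160 mm (its x) by 175 mm (its y), 5 mm floor and walls, 25 mm tall. Origin: centre of its underside, on the table. It holds the scraper with the cork block on top.
- jar_blue: Blue screw-cap paint jar, a plain upright cylinder 44 mm diameter, 62 mm tall, about 120 g, cap and body all blue with a narrow paper band round the waist. Origin: centre of its underside, z up.
- jar_white: White screw-cap paint jar, a plain upright cylinder 44 mm diameter, 62 mm tall, about 120 g, cap and body all white with a narrow paper band round the waist. Origin: centre of its underside, z up.
- jar_red: Red screw-cap paint jar, a plain upright cylinder 44 mm diameter, 62 mm tall, about 120 g, cap and body all red with a narrow paper band round the waist. Origin: centre of its underside, z up.
- scraper: Paint scraper flat on the bin's floor, under the block, 140 mm long along x, 80 g. Black bar handle from x = -70 to +25 mm, 20 mm wide (y), 18 mm tall; steel blade from x = +25 to +70 mm, 50 mm wide, 4 mm thick. Origin: mid-length, on the underside, z up; centre of mass at x = -8 mm. At first only blade and handle end show. It may point either way along the tray's bay.
- block: Brown cork sanding block, 70 mm (its x) by 40 mm (its y) by 32 mm tall, about 60 g, resting loose on top of the scraper's handle and roughly in line with it. Origin: centre of its underside; z up. Either of its sides may end up along the tray's bay.
- jar_green: Not needed, leave it alone. Green screw-cap paint jar, a plain upright cylinder 44 mm diameter, 62 mm tall, about 120 g, cap and body all green with a narrow paper band round the waist. Origin: centre of its underside, z up.
- brush_pot: Aluminium pot full of brushes, 70 mm diameter, pot 100 mm tall, brushes to about 220 mm; leave it alone. Origin: centre of its underside.
Not all that is in view belongs to the job. There is more than one size of the jar_red; the job needs the middle-sized. Of the things shaped like the block, the brown one is meant.

How it is judged:
At the end, for the whole second after the job is handed in: Blue and white jars upright on well floors of the blue tray, red jar likewise in the orange; scraper (centre within 24 mm across, 22 mm along) flat on the blue tray's bay floor; block (25 mm across, 65 mm along) on the orange's; heights within 5 mm, tilt under 0.12 rad; all released, at rest (x of jar_blue in the frame of tray_blue between -0.057 and -0.031 m and y of jar_blue in the frame of tray_blue between -0.07 and 0.07 m and z of each of jar_blue, jar_white, scraper in the frame of tray_blue below 0.01 m and angle between each of jar_blue, jar_white, jar_red, scraper's own z axis and vertical below 0.12 rad and linear speed of each of jar_blue, jar_white, jar_red, scraper, block below 0.02 m/s and angular speed of each of jar_blue, jar_white, jar_red, scraper, block below 0.2 rad/s and x of jar_white in the frame of tray_blue between -0.057 and -0.031 m and y of jar_white in the frame of tray_blue between -0.07 and 0.07 m and x of jar_red in the frame of tray_orange between -0.057 and -0.031 m and y of jar_red in the frame of tray_orange between -0.07 and 0.07 m and z of each of jar_red, block in the frame of tray_orange below 0.01 m and x of scraper in the frame of tray_blue between 0.009 and 0.057 m and y of scraper in the frame of tray_blue between -0.022 and 0.022 m and x of block in the frame of tray_orange between 0.008 and 0.058 m and y of block in the frame of tray_orange between -0.065 and 0.065 m); the robot touches nothing.
It fails at once if the green jar is pushed more than 20 mm or tipped over (distance of jar_green from where it was at the start of the episode above 0.02 m or angle between jar_green's own z axis and vertical above 0.5 rad).
It fails at once if the brush pot is pushed more than 20 mm or tipped over (distance of brush_pot from where it was at the start of the episode above 0.02 m or angle between brush_pot's own z axis and vertical above 0.5 rad).
It also fails if it takes over 120 s, if anything falls off the work surface, if the arm or the gripper's body presses on something with over 40 N, if the wrist force passes 120 N, or if a joint passes its speed limit or range.

ROBOT

A 6-joint arm with a two-finger parallel gripper is mounted at the origin on the work surface. World frame = base frame: x ahead of the robot, y to its left, z up, the work surface at z = 0. Lengths are in m, angles in rad, forces in N, time in s.
With the tool pointing down it reaches from about 0.3 to 0.775 m from the base axis. Payload 14.6 kg.
Tool frame: the origin (TCP) lies between the finger pads; the fingertips stand 19 mm ahead of it and the grasp point (between the pads) is the TCP; z points along the fingers, y is the direction in which the jaws open and shut (so a half turn about z gives the same grasp; the last joint's range is limited). The gripper opens to 85 mm and grips with 20 to 120 N. Pads are 22 mm wide; open, the fingers measure 114 mm over their backs; the gripper's body (76 mm by 85 mm) begins 54 mm behind the grasp point. The pads swing forward as they close: fully open they stand 13 mm farther back than shut.
Start: joints at [1.085, 0.3, 1.521, -0, 1.321, -0.067], TCP at [0.224, 0.502, 0.25] pointing down, gripper open.
Joint ranges: [-3.03, 3.03], [-0.79, 2.21], [0.23, 2.52], [-1.04, 4.18], [0, 3.07], [-2.55, 2.55]. Speed limits (rad/s): [2.22, 2.22, 2.57, 3.14, 3.14, 3.14].

INTERFACE

Orientations are given as a unit quaternion [w, x, y, z].
In Python, from cell import bot gives the robot as it stands. The module is installed in compiled form; this text tells all that it offers.
- The arm moves only by the tool send_rows, never from a script. Its argument "steps" is a list of rows, each a list of 4 numbers: the shift along the tool's x, y, z in mm, then the turn about the tool's z in rad. In form: [[tx, ty, tz, spin], ...]. A call has 1 to 5 rows; each row shifts and turns the commanded pose from where the row before left it, along the tool's axes as they then stand; what a row does not reach is not made up. A row lasts 1/8 s, in which the tool goes at most 62.5 mm and 10.7 degrees, less where a joint would pass 70% of its speed; a pose out of reach is approached as far as the arm can. A call is refused whole if a number of a shift passes 62.5 or a number of a turn 0.188, either way. A call with a gripper value outside its range is refused whole. "claw" is the closure, from -1 (fully open) to 1 (shut), set as the call begins (left out, the last holds). The fingers move at their own pace and stop on an object; the grip force is fixed at half the most. Time passes only in rows, so rows that do not move let the fingers close. It gives the time, the measured TCP pose, the force and the opening at its end, in the units of the state.
- bot.read_state(): the state, without advancing time (a new reading comes with each control period).
- bot.grab_frame(name): name is "scene" or "side" or "wrist"; returns a dict with "image" (420x560x3 uint8, blue, green, red), "z_map" (420x560 float32, m along the optical axis (not along the pixel's ray), 0 where there is no reading), "fx", "fy", "cx", "cy" (pixels), "R" (3x3) and "t" (3): a world point X has camera coordinates R X + t; the wrist camera has in their place "hand_eye" (4x4, takes a point from camera to tool coordinates, whose origin is the TCP and whose axes are the flange's). Camera axes: x right, y down, z forward; pixel columns grow to the right and rows downward; lengths in m; the calibration is good to about 2 mm. A picture is of the moment at which its call begins: read the wrist's pose just before it.
- bot.hand_in(): hands the job in, once; it reports no verdict.
Trained networks look in the newest picture that a camera, given by its name, has taken for a name from the list of things; names that differ only in an ending like _2 or _b are one class to them, and where a whole thing is asked for, a point or a joint stands for the part that bears it (a point fixed in the world has none). Each returns a list of dicts, best first, with "confidence" (0 to 1); they miss things now and then, are a little off and sometimes report something else, mostly with a low value. They report only what shows in the picture. A call takes as long as a camera call. They do not tell look-alikes from the thing itself.
- bot.spot_in(label, camera): "bbox" ([left, top, right, bottom] in pixels, round what is visible of it).
The state is a dict: "t": time; "qpos": joint angles; "joint_velocities": joint speeds; "effort": joint torques, N m; "ee_pos": TCP position; "tcp_rot": TCP orientation; "wrist_force": force on the tool from outside, world axes, zero at the start; "moment": the same for the moment, N m; "opening": finger opening in m.
Only numpy, scipy, OpenCV 4.12 (cv2) and the standard library are available. Lean on these libraries where they do the work, as an engineer would, in place of code of your own. Each camera call takes 0.05 s, during which the arm holds its last target. There are 200 camera calls.

## Working session

There is one attempt and no reset: what is moved stays moved. The work goes in short steps, Python scripts to look and compute and a tool call to move; the robot and the scene stay as the last step left them, time stands still between calls to the robot, and variables do not carry over. Pictures are saved under pics/ and viewed, about 12 in all and at most 16, crops included, and the job is handed in when it is done.

Besides the shell and the picture viewer there is one more tool, called after "Call:" in YAML: its name, and indented under it one key for each argument. send_rows: Moves the arm, as the interface text tells. Its arguments: {"type":"object","properties":{"steps":{"type":"array","items":{"type":"array","items":{"type":"number"}}},"claw":{"type":"number"}},"required":["steps"]}

```bash
mkdir -p pics; cat > h.py <<'E'
import numpy as np, cv2
from cell import bot
def grab(n,save=None):
    f=bot.grab_frame(n)
    if save: cv2.imwrite('pics/'+save,f['image'])
    return f
def cloud(f,pose=None):
    z=f['z_map'];v,u=np.mgrid[:z.shape[0],:z.shape[1]]
    P=np.stack([(u-f['cx'])/f['fx']*z,(v-f['cy'])/f['fy']*z,z],-1)
    if 'R' in f: W=(P-np.array(f['t']).ravel())@np.array(f['R'])
    else:
        H=np.array(f['hand_eye']);p,q=pose
        W=(P@H[:3,:3].T+H[:3,3])@rot(q).T+p
    W[z==0]=np.nan
    return W
def rot(q):
    from scipy.spatial.transform import Rotation as R
    return R.from_quat(np.r_[q[1:],q[0]]).as_matrix()
E
python3 - <<'E'
from h import *
s=bot.read_state();print(s)
for n in('scene','side'):
    f=grab(n,n+'0.png');W=cloud(f);np.save(n+'.npy',W);print(n,f['R'],f['t'],f['fx'])
    for l in['tray_blue','tray_orange','bin','jar_blue','jar_white','jar_red','scraper','block','jar_green','brush_pot']:
        for d in bot.spot_in(l,n):
            b=np.array(d['bbox']).astype(int);w=W[max(b[1],0):b[3]+1,max(b[0],0):b[2]+1].reshape(-1,3)
            c=W[min((b[1]+b[3])//2,419),min((b[0]+b[2])//2,559)]
            print(l,round(d['confidence'],2),b,c.round(3),'zmax',np.nanpercentile(w[:,2],98).round(3))
E
```

```text
{'t': 0.0, 'qpos': array([ 1.08536126e+00,  3.00498214e-01,  1.52159551e+00, -3.25104637e-05,
        1.32069152e+00, -6.66164967e-02]), 'joint_velocities': array([-0.00032835, -0.00178395,  0.00050546,  0.00012594,  0.00063523,
       -0.00310606]), 'effort': array([-1.42482553e-03, -5.43480849e+01, -3.61806071e+01, -1.43211541e-04,
        3.88069151e-03, -1.08807922e-04]), 'ee_pos': array([0.22359195, 0.50226559, 0.24970032]), 'tcp_rot': array([-1.47359770e-04,  2.07878144e-01,  9.78154549e-01, -5.78014813e-04]), 'wrist_force': array([-0.29969154,  0.40954529, -0.50403308]), 'moment': array([ 0.0092557 ,  0.02006944, -0.00031515]), 'opening': 0.08558608125541399}
scene [[ 0.59742536  0.80185127  0.01083852]
 [ 0.49603434 -0.35888683 -0.79066439]
 [-0.63010544  0.47773924 -0.61215386]] [-0.31232344 -0.21405718  1.58824228] 470.2728354139461
tray_blue 0.87 [259 208 344 268] [0.593 0.01  0.004] zmax 0.015
tray_blue 0.63 [275 180 284 207] [0.454 0.042 0.053] zmax 0.063
tray_orange 0.7 [385 149 427 233] [0.722 0.233 0.135] zmax 0.206
tray_orange 0.65 [130 236 230 310] [ 0.525 -0.301  0
[... 1236 characters left out ...]
zmax 0.063
jar_white 0.96 [257 237 281 274] [ 0.435 -0.067  0.063] zmax 0.063
jar_red 0.86 [282 343 295 368] [ 0.361 -0.238  0.041] zmax 0.043
jar_red 0.79 [226 292 264 343] [ 0.328 -0.159  0.083] zmax 0.085
jar_red 0.63 [275 278 303 317] [nan nan nan] zmax 0.063
scraper 0.87 [185 132 230 166] [0.489 0.29  0.033] zmax 0.056
block 0.89 [196 126 230 157] [0.505 0.286 0.054] zmax 0.056
block 0.82 [123 149 149 179] [0.327 0.337 0.034] zmax 0.034
block 0.78 [139 176 178 208] [0.333 0.227 0.033] zmax 0.033
jar_green 0.73 [206 177 228 210] [0.431 0.128 0.06 ] zmax 0.063
jar_green 0.54 [184 134 229 166] [0.487 0.294 0.028] zmax 0.056
brush_pot 0.87 [270  52 308 139] [ 0.804  0.396 -0.001] zmax 0.209
```

```bash
python3 - <<'E'
import cv2
cv2.imwrite('pics/sc.png',cv2.resize(cv2.imread('pics/scene0.png')[120:330,110:460],None,fx=2.25,fy=2.25,interpolation=3))
cv2.imwrite('pics/si.png',cv2.resize(cv2.imread('pics/side0.png')[40:420,100:470],None,fx=1.55,fy=1.55,interpolation=3))
E
```

```text
(no output)
```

View pics/sc.png

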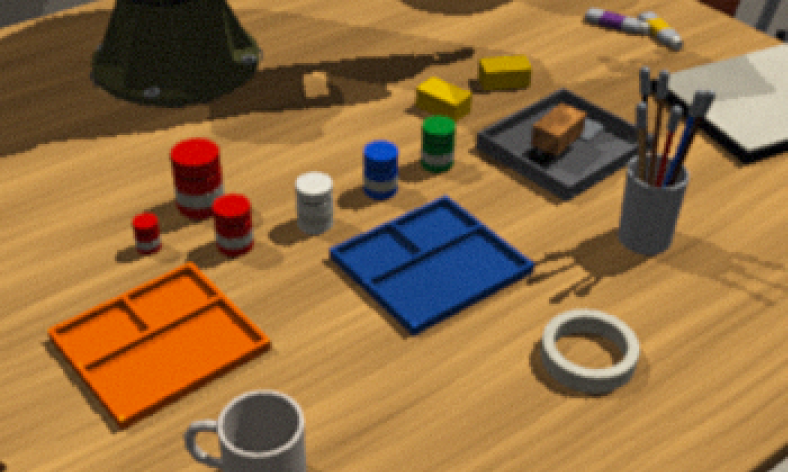

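View pics/si.png

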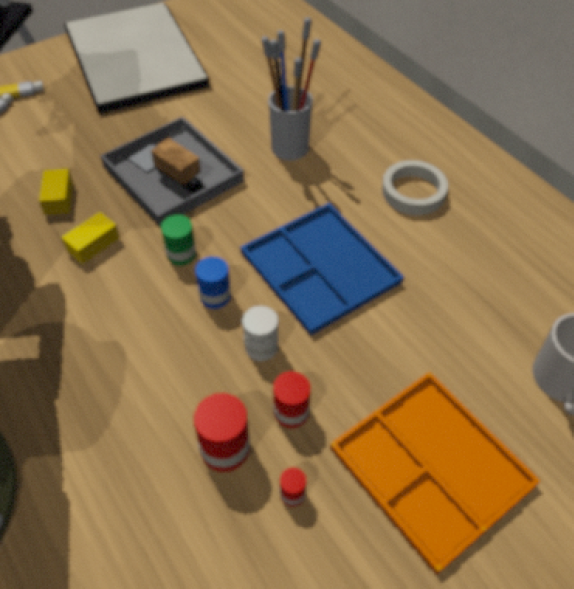

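```bash
cat > fit.py <<'E'
from h import *
def rect(P):
    # trim outliers
    m=np.median(P,0);P=P[np.linalg.norm(P-m,axis=1)<.14]
    r=cv2.minAreaRect((P[:,:2]*1000).astype(np.float32));return np.round(r[0],1),np.round(r[1],1),round(r[2],1)
def hsvsel(img,W,lo,hi,zlo,zhi,c=None,r=.14):
    h=cv2.inRange(cv2.cvtColor(img,cv2.COLOR_BGR2HSV),lo,hi)>0
    m=h&(W[...,2]>zlo)&(W[...,2]<zhi)
    if c is not None: m&=np.linalg.norm(W[...,:2]-c,axis=-1)<r
    return W[m]
E
python3 - <<'E'
from fit import *
for n in('scene','side'):
    W=np.load(n+'.npy');img=cv2.imread(f'pics/{n}0.png');print(n)
    for k,c in dict(blue=(.44,.04),white=(.445,-.07),red=(.44,-.16),green=(.44,.13),redbig=(.345,-.158),redsmall=(.375,-.238)).items():
        zt={'redbig':.084,'redsmall':.043}.get(k,.063)
        P=W[(abs(W[...,2]-zt)<.003)&(np.linalg.norm(W[...,:2]-c,axis=-1)<.05)]
        (x,y),r=cv2.minEnclosingCircle((P[:,:2]*1000).astype(np.float32));print(k,len(P),P.mean(0).round(3),'circ',round(x,1),round(y,1),round(r,1))
    print('tb',rect(hsvsel(img,W,(105,120,40),(125,255,255),.008,.022,(.59,.01))))
    print('to',rect(hsvsel(img,W,(5,150,60),(20,255,255),.008,.022,(.53,-.3))))
    P=W[(abs(W[...,2]-.025)<.005)&(np.linalg.norm(W[...,:2]-(.5,.285),axis=-1)<.13)];print('bin',rect(P),len(P))
    P=W[(abs(W[...,2]-.055)<.004)&(np.linalg.norm(W[...,:2]-(.5,.285),axis=-1)<.08)];print('block',rect(P),len(P),P.mean(0))
    P=W[(W[...,2]<.0125)&(W[...,2]>.0075)&(np.linalg.norm(W[...,:2]-(.5,.285),axis=-1)<.09)];print('blade?',rect(P),len(P),P.mean(0))
E
```

```text
scene
blue 82 [0.439 0.055 0.062] circ 436.4 53.3 22.2
white 89 [ 0.447 -0.052  0.061] circ 446.4 -50.6 22.1
red 102 [ 0.426 -0.15   0.061] circ 425.3 -150.0 21.9
green 65 [0.436 0.145 0.062] circ 435.5 146.0 21.6
redbig 155 [ 0.335 -0.146  0.083] circ 334.7 -145.8 30.1
redsmall 43 [ 0.371 -0.235  0.041] circ 369.4 -234.8 14.5
tb (array([561.7,  13.1]), array([216.5, 176.8]), 0.4)
to (array([ 518.1, -296.1]), array([166.6, 178.5]), 2.0)
bin (array([506. , 307.7]), array([164. , 180.5]), 4.9) 338
block (array([508.7, 289.3]), array([42.3, 73.7]), 12.4) 174 [0.50837525 0.28909604 0.05351095]
blade? (array([508.8, 295.6]), array([158.5, 155.9]), 7.3) 124 [0.50255974 0.27064396 0.00991139]
side
blue 258 [0.436 0.055 0.062] circ 437.4 55.9 22.5
white 295 [ 0.444 -0.049  0.062] circ 444.6 -48.9 22.2
red 378 [ 0.423 -0.148  0.062] circ 423.2 -148.1 22.0
green 209 [0.434 0.149 0.062] circ 433.9 149.6 22.8
redbig 799 [ 0.332 -0.143  0.083] circ 332.3 -142.8 29.1
redsmall 199 [ 0.367 -0.232  0.042] circ 367.5 -231.5 14.3
tb (array([585.9,  15.3]), array([158.7, 174.5]), 0.1)
to (array([ 518.9, -294. ]), array([162.7, 175.6]), 2.6)
bin (array([506.7, 309.2]), array([161.7, 178.5]), 4.5) 611
block (array([507.5, 292.5]), array([41.8, 70.8]), 14.0) 341 [0.50727582 0.29051629 0.05426012]
blade? (array([506.2, 297.3]), array([157.5, 155. ]), 5.8) 242 [0.496211   0.29536884 0.00952206]
```

Seen: blue jar, white, red (three sizes; the middle one at about (424,-149) mm) and green in a row. Both trays have their wells towards the robot. The bin has the brown block on the scraper, blade towards +y, and the yellow blocks are decoys. Next I go above the bin for a close look.

```bash
cat > plan.py <<'E'
# usage: plan.py x y z(mm) phi(deg) [step mm] : prints rows from measured pose
from h import *
import sys
def pose():
    s=bot.read_state();return s,s['ee_pos']*1000,rot(s['tcp_rot'])
def wrap(a): return (a+np.pi/2)%np.pi-np.pi/2
def plan(p,ph,T,phi,step=50,half=True):
    d=np.array(T,float)-p;dp=np.radians(phi)-ph
    n=int(max(1,np.ceil(np.linalg.norm(d)/step),np.ceil(abs(dp)/.187)))
    out=[]
    for i in range(n):
        a=ph+dp*i/n;x=np.array([-np.sin(a),np.cos(a),0]);y=np.array([np.cos(a),np.sin(a),0]);w=d/n
        out.append([round(float(w@x),1),round(float(w@y),1),round(float(-w[2]),1),round(-dp/n,3)])
    return out
if __name__=='__main__':
    s,p,R=pose();ph=np.arctan2(R[1,1],R[0,1]);print('t',s['t'],'p',p.round(1),'phi',np.degrees(ph).round(1),'open',s['opening'].round(4),'tilt',np.degrees(np.arccos(-R[2,2])).round(2))
    for a in sys.argv[1:]:
        v=[float(k) for k in a.split(',')]
        r=plan(p,ph,v[:3],v[3],*(v[4:]));print(len(r))
        for i in range(0,len(r),5): print(r[i:i+5])
        p=np.array(v[:3]);ph=np.radians(v[3])
E
python3 plan.py 507,291,230,13
```

```text
Traceback (most recent call last):
  File "plan.py", line 16, in <module>
    s,p,R=pose();ph=np.arctan2(R[1,1],R[0,1]);print('t',s['t'],'p',p.round(1),'phi',np.degrees(ph).round(1),'open',s['opening'].round(4),'tilt',np.degrees(np.arccos(-R[2,2])).round(2))
                                                                                                                   ^^^^^^^^^^^^^^^^^^
AttributeError: 'float' object has no attribute 'round'
```

```bash
sed -i "s/s\['opening'\].round(4)/round(s['opening'],4)/" plan.py; python3 plan.py 507,291,230,13
```

```text
t 1.1 p [223.7 502.5 250.3] phi 66.0 open 0.085 tilt 0.0
8
[[-43.1, -9.7, 2.5, np.float64(0.116)], [-43.9, -4.7, 2.5, np.float64(0.116)], [-44.2, 0.4, 2.5, np.float64(0.116)], [-43.9, 5.5, 2.5, np.float64(0.116)], [-42.9, 10.5, 2.5, np.float64(0.116)]]
[[-41.4, 15.4, 2.5, np.float64(0.116)], [-39.4, 20.1, 2.5, np.float64(0.116)], [-36.8, 24.5, 2.5, np.float64(0.116)]]
```

Call:
send_rows:
  steps:
    - [-43,-10,2.5,0.116]
    - [-44,-5,2.5,0.116]
    - [-44,0.5,2.5,0.116]
    - [-44,5.5,2.5,0.116]
    - [-43,10.5,2.5,0.116]

```text
t: 1.72
ee_pos: [0.4015, 0.3688, 0.2378]
tcp_rot: [0.0, 0.481, 0.877, 0.0]
wrist_force: [0.5, 0.9, 0.5]
opening: 0.0857
```

Call:
send_rows:
  steps:
    - [-41.5,15.5,2.5,0.116]
    - [-39.5,20,2.5,0.116]
    - [-37,24.5,2.5,0.116]
    - [0,0,0,0]

```text
t: 2.22
ee_pos: [0.5083, 0.288, 0.2297]
tcp_rot: [-0.0, 0.625, 0.78, -0.0]
wrist_force: [-0.3, -0.1, 0.0]
opening: 0.0855
```

```bash
sed -i 's/round(-dp\/n,3)/round(float(-dp\/n),3)/' plan.py; cat > wl.py <<'E'
from fit import *
import sys
s=bot.read_state();f=grab('wrist',sys.argv[1]);W=cloud(f,(s['ee_pos'],s['tcp_rot']));np.savez('w.npz',W=W,img=f['image'])
print(s['t'],s['ee_pos'].round(4),s['wrist_force'].round(1))
E
python3 wl.py w1.png; python3 - <<'E'
from fit import *
d=np.load('w.npz');W=d['W'];img=d['img'];Z=W[...,2];n=np.linalg.norm(W[...,:2]-(.507,.3),axis=-1)
P=W[(abs(Z-.055)<.005)&(n<.08)];print('block',rect(P),len(P),P.mean(0).round(4))
hs=cv2.cvtColor(img,cv2.COLOR_BGR2HSV);print(hs[::60,::80,2])
P=W[(abs(Z-.025)<.005)&(n<.13)];print('bin',rect(P),len(P))
print('z pct',np.nanpercentile(Z,[1,10,50,90,99]).round(4))
E
```

```text
2.225 [0.5083 0.288  0.2297] [-0.3 -0.1  0. ]
block (array([508.5, 294.3]), array([40. , 69.8]), 14.4) 2460 [0.5081 0.296  0.0559]
[[207 227 206 197 220   7 234]
 [209 225 184 183 178 235 219]
 [196 193 189 111 112 212 208]
 [182 226 108 107 108 191 198]
 [204 235 217 231 118  82 193]
 [190 233 101 126 230 122 166]
 [213  23  25  73 167  25  17]]
bin (array([507.3, 311. ]), array([160.5, 174.8]), 4.9) 3276
z pct [-6.000e-04  3.000e-04  1.700e-03  2.843e-01  3.027e-01]
```

View pics/w1.png

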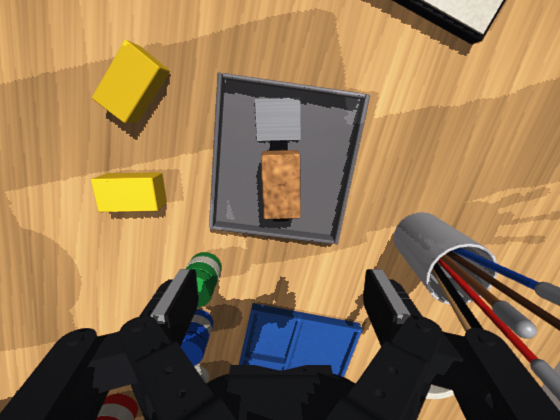

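The wrist view shows the bin in the centre, with the block at (281,185), the blade at (278,120) and the handle end under the block at (283,218). The brush pot is at right and the green jar at (205,278).

```bash
python3 - <<'E'
from fit import *
d=np.load('w.npz');W=d['W'];img=d['img'];Z=W[...,2]
b=W[95:140,250:305].reshape(-1,3);b=b[(abs(b[:,2]-.009)<.0025)];m=np.median(b,0);
g=W[110,278];print('blade px',g, 'med',m)
P=b[b[:,2]>.0075];print('blade',rect(P),len(P))
for u,v in[(278,146),(283,219),(272,219),(292,219)]:print(u,v,W[v,u].round(4))
for n,c in(('w',None),):
    pass
for n in('scene','side'):
    V=np.load(n+'.npy');P=V[(V[...,2]>.03)&(V[...,2]<.25)&(np.linalg.norm(V[...,:2]-(.72,.24),axis=-1)<.15)]
    for lo,hi in((.03,.1),(.1,.16),(.16,.25)):
        Q=P[(P[:,2]>lo)&(P[:,2]<hi)];print(n,lo,len(Q),Q[:,:2].min(0).round(3),Q[:,:2].max(0).round(3)) if len(Q) else 0
E
python3 plan.py 508,294.5,120,14.4 508,294.5,45,14.4,40
```

```text
blade px [0.48848765 0.36839347 0.0104089 ] med [0.49036084 0.36004334 0.00992381]
blade (array([489.6, 360.5]), array([58.5, 47.1]), 12.3) 1833
278 146 [0.4967 0.3318 0.0255]
283 219 [0.5214 0.248  0.0226]
272 219 [0.5093 0.2388 0.0061]
292 219 [0.534  0.2445 0.0064]
scene 0.03 773 [0.664 0.217] [0.735 0.289]
scene 0.1 289 [0.67  0.217] [0.729 0.287]
scene 0.16 421 [0.658 0.212] [0.742 0.295]
side 0.03 814 [0.664 0.219] [0.734 0.289]
side 0.1 361 [0.666 0.22 ] [0.733 0.289]
side 0.16 514 [0.657 0.213] [0.741 0.298]
t 2.275 p [507.2 289.1 229.9] phi 12.8 open 0.0853 tilt 0.03
3
[[1.7, 0.6, 36.6, -0.01], [1.7, 0.7, 36.6, -0.01], [1.7, 0.7, 36.6, -0.01]]
2
[[0.0, 0.0, 37.5, -0.0], [0.0, 0.0, 37.5, -0.0]]
```

Call:
send_rows:
  steps:
    - [1.7,0.7,37,-0.01]
    - [1.7,0.7,37,-0.01]
    - [1.7,0.7,37,-0.01]
    - [0,0,36,0]
    - [0,0,36,0]

```text
t: 2.9
ee_pos: [0.5067, 0.2963, 0.0465]
tcp_rot: [0.0, 0.611, 0.792, 0.0]
wrist_force: [1.9, -0.1, -0.4]
opening: 0.0854
```

Call:
send_rows:
  steps:
    - [0,0,3,0]
    - [0,0,0,0]

```text
t: 3.15
ee_pos: [0.5077, 0.296, 0.0456]
tcp_rot: [0.0, 0.611, 0.791, 0.001]
wrist_force: [-0.3, 0.5, -0.1]
opening: 0.0855
```

Call:
send_rows:
  steps:
    - [0,0,0,0]
    - [0,0,0,0]
    - [0,0,0,0]
    - [0,0,0,0]
  claw: 1

```text
t: 3.65
ee_pos: [0.508, 0.2955, 0.0452]
tcp_rot: [0.0, 0.612, 0.791, 0.001]
wrist_force: [-0.6, -0.1, 5.5]
opening: 0.0391
```

```bash
python3 plan.py 508,295.5,150,14.4,53 551.5,-293.5,150,2.5,55 551.5,-293.5,50,2.5,50
```

```text
t 3.65 p [508.  295.5  45.2] phi 14.6 open 0.0391 tilt 0.08
2
[[-0.0, 0.0, -52.4, 0.001], [-0.0, 0.0, -52.4, 0.001]]
11
[[-52.8, -9.5, -0.0, 0.019], [-53.0, -8.5, -0.0, 0.019], [-53.2, -7.5, -0.0, 0.019], [-53.3, -6.5, -0.0, 0.019], [-53.4, -5.5, -0.0, 0.019]]
[[-53.5, -4.5, -0.0, 0.019], [-53.6, -3.5, -0.0, 0.019], [-53.6, -2.4, -0.0, 0.019], [-53.7, -1.4, -0.0, 0.019], [-53.7, -0.4, -0.0, 0.019]]
[[-53.7, 0.6, -0.0, 0.019]]
2
[[0.0, 0.0, 50.0, -0.0], [0.0, 0.0, 50.0, -0.0]]
```

Call:
send_rows:
  steps:
    - [0,0,-35,0]
    - [0,0,-35,0]
    - [0,0,-35,0]

```text
t: 4.03
ee_pos: [0.5075, 0.2952, 0.1505]
tcp_rot: [0.0, 0.612, 0.791, -0.0]
wrist_force: [-0.0, 0.1, 0.5]
opening: 0.0392
```

Call:
send_rows:
  steps:
    - [-53,-9.5,0,0.019]
    - [-53,-8.5,0,0.019]
    - [-53,-7.5,0,0.019]
    - [-53.5,-6.5,0,0.019]
    - [-53.5,-5.5,0,0.019]

```text
t: 4.65
ee_pos: [0.5279, 0.0256, 0.1496]
tcp_rot: [0.0, 0.649, 0.761, 0.0]
wrist_force: [0.3, -0.3, -1.2]
opening: 0.039
```

Call:
send_rows:
  steps:
    - [-53.5,-4.5,0,0.019]
    - [-53.5,-3.5,0,0.019]
    - [-53.5,-2.5,0,0.019]
    - [-53.5,-1.5,0,0.019]
    - [-53.5,-0.5,0,0.019]

```text
t: 5.28
ee_pos: [0.5477, -0.2416, 0.1495]
tcp_rot: [0.0, 0.684, 0.729, 0.0]
wrist_force: [0.8, 0.6, 0.3]
opening: 0.0394
```

Call:
send_rows:
  steps:
    - [-53.5,0.5,0,0.019]
    - [0,0,0,0]
    - [0,0,0,0]

```text
t: 5.65
ee_pos: [0.5516, -0.2928, 0.1491]
tcp_rot: [-0.0, 0.691, 0.723, -0.0]
wrist_force: [-0.3, 0.5, -0.4]
opening: 0.039
```

```bash
python3 wl.py w2.png; python3 plan.py 551.5,-293.5,60,2.5; python3 - <<'E'
from fit import *
d=np.load('w.npz');W=d['W'];img=d['img']
P=hsvsel(img,W,(5,150,60),(20,255,255),.008,.022,(.53,-.3));print('to',rect(P),len(P))
E
```

```text
5.65 [ 0.5516 -0.2928  0.1491] [-0.3  0.5 -0.4]
t 5.7 p [ 551.7 -292.4  149.3] phi 2.6 open 0.0391 tilt 0.02
2
[[-0.6, -0.1, 44.6, 0.001], [-0.6, -0.1, 44.6, 0.001]]
to (array([ 519.2, -293.9]), array([160.6, 175.8]), 2.7) 5497
```

View pics/w2.png

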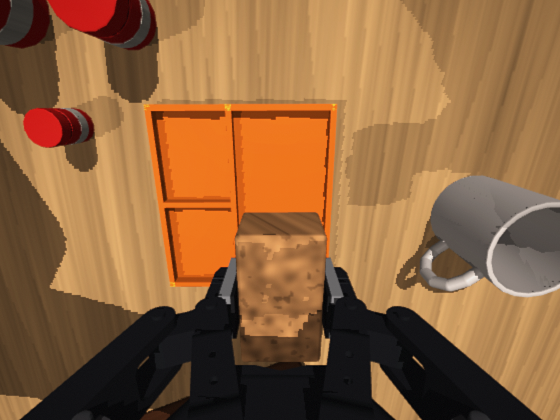

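The wrist view shows the block held square over the orange bay (bay from x=235 to 335 px), and the measured tray centre (519,-294) agrees with the earlier fit. Lower and release slightly.

Call:
send_rows:
  steps:
    - [0,0,45,0]
    - [0,0,45,0]
    - [0,0,20,0]
    - [0,0,6,0]
    - [0,0,3,0]

```text
t: 6.32
ee_pos: [0.5525, -0.2933, 0.0316]
tcp_rot: [0.001, 0.691, 0.723, 0.0]
wrist_force: [-0.7, -0.4, -0.4]
opening: 0.039
```

Call:
send_rows:
  steps:
    - [0,0,1.5,0]
    - [0,0,0,0]

```text
t: 6.58
ee_pos: [0.5521, -0.2933, 0.0296]
tcp_rot: [0.001, 0.691, 0.723, 0.0]
wrist_force: [0.6, -0.2, -0.7]
opening: 0.0393
```

Call:
send_rows:
  steps:
    - [0,0,1,0]
    - [0,0,0.5,0]
    - [0,0,0,0]

```text
t: 6.95
ee_pos: [0.5518, -0.2932, 0.0273]
tcp_rot: [-0.0, 0.691, 0.723, -0.0]
wrist_force: [-0.6, 0.2, 0.5]
opening: 0.039
```

Call:
send_rows:
  steps:
    - [0,0,0,0]
    - [0,0,0,0]
    - [0,0,0,0]
  claw: -0.1

```text
t: 7.32
ee_pos: [0.5518, -0.2932, 0.0273]
tcp_rot: [0.0, 0.691, 0.723, -0.0]
wrist_force: [0.1, 0.1, -0.3]
opening: 0.047
```

Call:
send_rows:
  steps:
    - [0,0,-8,0]
    - [0,0,-20,0]
    - [0,0,-30,0]
    - [0,0,-35,0]
    - [0,0,-35,0]

```text
t: 7.95
ee_pos: [0.5518, -0.2932, 0.1581]
tcp_rot: [0.001, 0.691, 0.723, 0.0]
wrist_force: [1.1, -0.2, -0.5]
opening: 0.047
```

```bash
python3 wl.py w3.png; python3 - <<'E'
from fit import *
d=np.load('w.npz');W=d['W'];Z=W[...,2]
P=W[(abs(Z-.037)<.006)&(np.linalg.norm(W[...,:2]-(.55,-.29),axis=-1)<.08)];print('block top',rect(P),len(P),P.mean(0).round(4))
E
python3 plan.py 508,290,150,14.4,55
```

```text
7.95 [ 0.5518 -0.2932  0.1581] [ 1.1 -0.2 -0.5]
block top (array([ 552.8, -294.1]), array([40.2, 70.2]), 2.6) 3394 [ 0.5527 -0.2918  0.0379]
t 8.0 p [ 553.2 -294.   163.4] phi 2.6 open 0.0472 tilt 0.47
11
[[53.2, -1.7, 1.2, -0.019], [53.2, -0.7, 1.2, -0.019], [53.2, 0.3, 1.2, -0.019], [53.2, 1.3, 1.2, -0.019], [53.2, 2.3, 1.2, -0.019]]
[[53.1, 3.3, 1.2, -0.019], [53.1, 4.3, 1.2, -0.019], [53.0, 5.3, 1.2, -0.019], [52.9, 6.3, 1.2, -0.019], [52.8, 7.2, 1.2, -0.019]]
[[52.6, 8.2, 1.2, -0.019]]
```

The block is in the orange bay: top at 38 mm, centre (553,-294). Next, the scraper.

Call:
send_rows:
  steps:
    - [53,-1.5,0,-0.019]
    - [53,-0.5,0,-0.019]
    - [53,0.5,0,-0.019]
    - [53,1.5,0,-0.019]
    - [53,2.5,0,-0.019]
  claw: -0.2

```text
t: 8.62
ee_pos: [0.5321, -0.0271, 0.1568]
tcp_rot: [0.001, 0.656, 0.755, 0.001]
wrist_force: [0.8, 0.3, 0.2]
opening: 0.0511
```

Call:
send_rows:
  steps:
    - [53,3.5,0,-0.019]
    - [53,4.5,0,-0.019]
    - [53,5.5,0,-0.019]
    - [53,6.5,0,-0.019]
    - [53,7,0,-0.019]

```text
t: 9.25
ee_pos: [0.5117, 0.2387, 0.1568]
tcp_rot: [0.0, 0.619, 0.785, 0.001]
wrist_force: [0.7, -0.3, -0.6]
opening: 0.0513
```

Call:
send_rows:
  steps:
    - [52,8,0,-0.019]
    - [0,0,0,0]
    - [0,0,0,0]

```text
t: 9.62
ee_pos: [0.5076, 0.289, 0.156]
tcp_rot: [0.0, 0.612, 0.791, 0.0]
wrist_force: [0.1, -0.6, 0.2]
opening: 0.0514
```

```bash
python3 wl.py w4.png; python3 - <<'E'
from fit import *
d=np.load('w.npz');W=d['W'];Z=W[...,2];img=d['img'];c=(.507,.31)
n=np.linalg.norm(W[...,:2]-c,axis=-1)
P=W[(abs(Z-.0235)<.004)&(np.linalg.norm(W[...,:2]-(.508,.29),axis=-1)<.065)];print('handle',rect(P),len(P),P.mean(0).round(4))
P=W[(Z>.0073)&(Z<.012)&(np.linalg.norm(W[...,:2]-(.49,.36),axis=-1)<.045)];print('blade',rect(P),len(P),P.mean(0).round(4))
P=W[(abs(Z-.025)<.004)&(n<.13)];print('bin',rect(P),len(P))
E
```

```text
9.625 [0.5076 0.289  0.156 ] [ 0.1 -0.6  0.2]
handle (array([499.6, 279.3]), array([ 42.5, 113.6]), 15.3) 2374 [0.5072 0.288  0.0239]
blade (array([490.7, 355.3]), array([89. , 73.8]), 5.2) 3157 [0.4901 0.3598 0.0099]
bin (array([507.2, 310.6]), array([160.3, 175.7]), 5.0) 6743
```

View pics/w4.png

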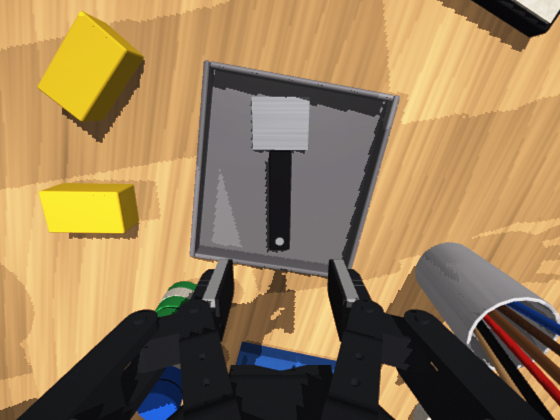

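The scraper is clear: handle from (280,152) to (279,248) px, blade at (281,123).

```bash
python3 - <<'E'
from fit import *
d=np.load('w.npz');W=d['W']
P=W[150:252,258:302].reshape(-1,3);P=P[(P[:,2]>.019)&(P[:,2]<.027)];r=rect(P);print('handle',r,len(P))
B=W[90:150,245:315].reshape(-1,3);B=B[(B[:,2]>.0072)&(B[:,2]<.0125)];print('blade',rect(B),B.mean(0).round(4))
c=P[:,:2]-P[:,:2].mean(0);w,v=np.linalg.eigh(c.T@c);a=v[:,1];a*=np.sign(a[1]);print('axis',np.degrees(np.arctan2(a[1],a[0])))
h=np.array(r[0]);print('origin from handle',h+22.5*a,' com',h+14.5*a)
E
python3 plan.py
```

```text
handle (array([507.5, 291.2]), array([19.9, 94.4]), 13.9) 2154
blade (array([489.4, 361.2]), array([62.2, 50.2]), 14.6) [0.4901 0.3594 0.0099]
axis 103.95661867340132
origin from handle [502.07328868 313.03576892]  com [504.00278604 305.27193997]
t 9.675 p [507.8 288.6 155.9] phi 14.5 open 0.0511 tilt 0.03
```

```bash
python3 plan.py 504,305.3,120,14 504,305.3,27,14,35
```

```text
t 9.675 p [507.8 288.6 155.9] phi 14.5 open 0.0511 tilt 0.03
1
[[17.1, 0.5, 35.9, 0.009]]
3
[[0.0, 0.0, 31.0, -0.0], [0.0, 0.0, 31.0, -0.0], [0.0, 0.0, 31.0, -0.0]]
```

Call:
send_rows:
  steps:
    - [17,0.5,36,0.009]
    - [0,0,35,0]
    - [0,0,35,0]
    - [0,0,20,0]
    - [0,0,2,0]

```text
t: 10.3
ee_pos: [0.5038, 0.3051, 0.0267]
tcp_rot: [-0.0, 0.616, 0.788, -0.001]
wrist_force: [-0.1, 0.7, 0.8]
opening: 0.0513
```

Call:
send_rows:
  steps:
    - [0,0,0,0]
    - [0,0,0,0]

```text
t: 10.55
ee_pos: [0.5044, 0.3061, 0.0286]
tcp_rot: [0.0, 0.615, 0.788, 0.001]
wrist_force: [-0.4, 0.4, 0.6]
opening: 0.0515
```

Call:
send_rows:
  steps:
    - [0,0,0,0]
    - [0,0,0,0]
    - [0,0,0,0]
    - [0,0,0,0]
    - [0,0,0,0]
  claw: 1

```text
t: 11.18
ee_pos: [0.5041, 0.3061, 0.028]
tcp_rot: [0.0, 0.615, 0.788, 0.001]
wrist_force: [-1.2, 0.1, 6.0]
opening: 0.019
```

Call:
send_rows:
  steps:
    - [0,0,-5,0]
    - [0,0,-20,0]
    - [0,0,-35,0]
    - [0,0,-40,0]
    - [0,0,-30,0]

```text
t: 11.8
ee_pos: [0.504, 0.306, 0.1605]
tcp_rot: [0.0, 0.615, 0.788, 0.001]
wrist_force: [0.0, 0.4, -1.0]
opening: 0.0184
```

```bash
python3 plan.py 504,303,155,14 616,10,155,0,55
```

```text
t 11.8 p [504.  306.  160.5] phi 14.0 open 0.0184 tilt 0.14
1
[[-3.0, -0.7, 5.5, 0.001]]
6
[[-51.9, 6.3, -0.0, 0.041], [-51.6, 8.4, -0.0, 0.041], [-51.2, 10.5, -0.0, 0.041], [-50.7, 12.6, -0.0, 0.041], [-50.2, 14.6, -0.0, 0.041]]
[[-49.6, 16.7, -0.0, 0.041]]
```

Call:
send_rows:
  steps:
    - [-52,6.5,0,0.041]
    - [-52,8.5,0,0.041]
    - [-52,10.5,0,0.041]
    - [-51.5,13,0,0.041]
    - [-51,15,0,0.041]

```text
t: 12.42
ee_pos: [0.5991, 0.0574, 0.1588]
tcp_rot: [0.0, 0.693, 0.721, 0.0]
wrist_force: [0.5, -0.0, -0.9]
opening: 0.0181
```

Call:
send_rows:
  steps:
    - [-51,17,0,0.041]
    - [0,0,0,0]
    - [0,0,0,0]

```text
t: 12.8
ee_pos: [0.6175, 0.009, 0.1581]
tcp_rot: [0.0, 0.707, 0.707, 0.0]
wrist_force: [-0.3, 0.3, -1.1]
opening: 0.0189
```

```bash
python3 wl.py w5.png; python3 - <<'E'
from fit import *
d=np.load('w.npz');W=d['W'];img=d['img']
P=hsvsel(img,W,(105,120,40),(125,255,255),.008,.02,(.59,.015));print('tb',rect(P),len(P),P.min(0),P.max(0))
P=hsvsel(img,W,(105,120,40),(125,255,255),.002,.02,(.59,.015));print('tb',rect(P),len(P))
E
python3 plan.py 619,8,160,0
```

```text
12.8 [0.6175 0.009  0.1581] [-0.3  0.3 -1.1]
tb (array([560.8,  18.1]), array([215.7, 174.6]), 0.4) 4830 [ 0.45285007 -0.06949843  0.00800221] [0.66816916 0.10539046 0.01845732]
tb (array([560.8,  18.1]), array([215.7, 174.6]), 0.4) 18505
t 12.85 p [617.4   9.6 158. ] phi -0.0 open 0.0184 tilt 0.02
1
[[-1.6, 1.6, -2.0, -0.0]]
```

View pics/w5.png

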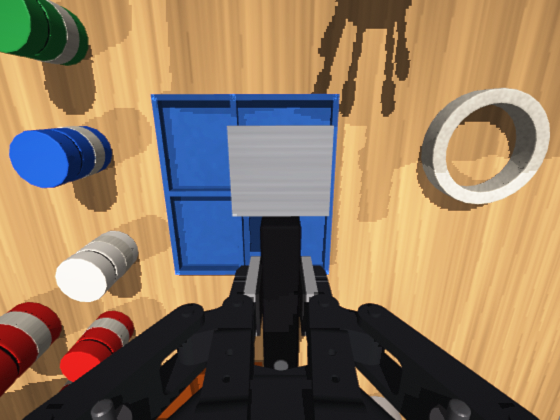

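The scraper is held level over the blue bay, with the blade towards +y. Tray centre is about (587.5,17), so I descend at TCP (620,9).

Call:
send_rows:
  steps:
    - [0,2.5,45,0]
    - [0,0,45,0]
    - [0,0,25,0]
    - [0,0,9,0]
    - [0,0,3,0]

```text
t: 13.48
ee_pos: [0.6204, 0.0095, 0.0309]
tcp_rot: [0.0, 0.707, 0.707, 0.0]
wrist_force: [-0.4, -0.9, -0.3]
opening: 0.0185
```

Call:
send_rows:
  steps:
    - [0,0,1.5,0]
    - [0,0,0,0]
    - [0,0,0,0]

```text
t: 13.85
ee_pos: [0.6204, 0.0088, 0.0294]
tcp_rot: [0.0, 0.707, 0.707, 0.0]
wrist_force: [-0.2, -0.3, -1.1]
opening: 0.0185
```

Call:
send_rows:
  steps:
    - [0,0,1,0]
    - [0,0,0,0]

```text
t: 14.1
ee_pos: [0.6203, 0.0088, 0.028]
tcp_rot: [0.0, 0.707, 0.707, 0.0]
wrist_force: [0.0, -0.7, 0.8]
opening: 0.0182
```

Call:
send_rows:
  steps:
    - [0,0,0,0]
    - [0,0,0,0]
    - [0,0,0,0]
  claw: 0.1

```text
t: 14.48
ee_pos: [0.6201, 0.0088, 0.0277]
tcp_rot: [-0.0, 0.707, 0.707, -0.0]
wrist_force: [-0.1, 0.4, 0.0]
opening: 0.0387
```

Call:
send_rows:
  steps:
    - [0,0,-8,0]
    - [0,0,-25,0]
    - [0,0,-45,0]
    - [0,0,-50,0]
    - [0,0,0,0]

```text
t: 15.1
ee_pos: [0.6217, 0.0088, 0.1607]
tcp_rot: [0.003, 0.707, 0.707, 0.003]
wrist_force: [0.4, 1.2, -1.0]
opening: 0.0381
```

```bash
python3 wl.py w6.png; python3 - <<'E'
from fit import *
d=np.load('w.npz');W=d['W'];img=d['img'];Z=W[...,2]
P=W[(abs(Z-.023)<.003)&(np.linalg.norm(W[...,:2]-(.62,0),axis=-1)<.09)];print('handle',rect(P),len(P))
P=W[(abs(Z-.015)<.003)&(abs(W[...,0]-.588)<.09)&(abs(W[...,1]-.017)<.1)];print('tray rim',rect(P),len(P))
hs=cv2.cvtColor(img,cv2.COLOR_BGR2HSV)
m=(hs[...,1]<60)&(abs(Z-.009)<.003)&(abs(W[...,0]-.62)<.04)&(abs(W[...,1]-.06)<.04);print('blade',rect(W[m]),m.sum(),W[m].mean(0).round(4))
E
python3 plan.py 437.5,54.5,155,45
```

```text
15.1 [0.6217 0.0088 0.1607] [ 0.4  1.2 -1. ]
handle (array([621.2,  -6. ]), array([19.9, 94. ]), 0.5) 1948
tray rim (array([588.4,  17.6]), array([160.6, 175.2]), 0.1) 5347
blade (array([621.1,  62.9]), array([45. , 50.4]), 90.0) 2698 [0.6212 0.0638 0.01  ]
t 15.15 p [620.7   8.8 157.9] phi -0.1 open 0.0381 tilt 0.2
5
[[9.1, -36.7, 0.6, -0.157], [14.7, -34.8, 0.6, -0.157], [20.0, -32.0, 0.6, -0.157], [24.8, -28.5, 0.6, -0.157], [28.9, -24.3, 0.6, -0.157]]
```

The scraper is within 1–2 mm of the bay centre and flat. Next is the blue jar, with the jaws at 45°.

Call:
send_rows:
  steps:
    - [9,-36.5,0,-0.157]
    - [14.5,-35,0,-0.157]
    - [20,-32,0,-0.157]
    - [25,-28.5,0,-0.157]
    - [29,-24.5,0,-0.157]
  claw: -1

```text
t: 15.78
ee_pos: [0.4349, 0.0546, 0.1548]
tcp_rot: [-0.001, 0.381, 0.925, -0.0]
wrist_force: [0.6, 0.8, 0.7]
opening: 0.0856
```

Call:
send_rows:
  steps:
    - [0,0,0,0]
    - [0,0,0,0]

```text
t: 16.02
ee_pos: [0.4369, 0.0543, 0.1555]
tcp_rot: [-0.0, 0.384, 0.923, -0.0]
wrist_force: [-0.3, 0.1, 0.6]
opening: 0.0852
```

```bash
cat > jar.py <<'E'
from fit import *
import sys
x,y=map(float,sys.argv[1:3]);zt=float(sys.argv[3]) if len(sys.argv)>3 else .062
d=np.load('w.npz');W=d['W'];Z=W[...,2]
P=W[(abs(Z-zt)<.003)&(np.linalg.norm(W[...,:2]-np.array([x,y])/1000,axis=-1)<.04)]
(a,b),r=cv2.minEnclosingCircle((P[:,:2]*1000).astype(np.float32));print('jar',len(P),P.mean(0).round(4),'circ',round(a,1),round(b,1),round(r,1))
E
python3 wl.py w7.png; for a in "437 55" "445 -50" "424 -149" "435 148"; do python3 jar.py $a; done; python3 plan.py 437,55,43,45
```

```text
16.025 [0.4369 0.0543 0.1555] [-0.3  0.1  0.6]
jar 2239 [0.4365 0.0586 0.0629] circ 437.3 57.8 21.9
jar 1250 [ 0.4488 -0.0421  0.0628] circ 445.3 -46.1 22.2
jar 6 [ 0.4059 -0.1353  0.0596] circ 405.7 -135.6 3.4
jar 2986 [0.4343 0.1511 0.0629] circ 435.1 151.2 22.1
t 16.075 p [437.1  54.3 155.5] phi 44.8 open 0.0857 tilt 0.02
3
[[0.2, 0.2, 37.5, -0.001], [0.2, 0.2, 37.5, -0.001], [0.2, 0.2, 37.5, -0.001]]
```

View pics/w7.png

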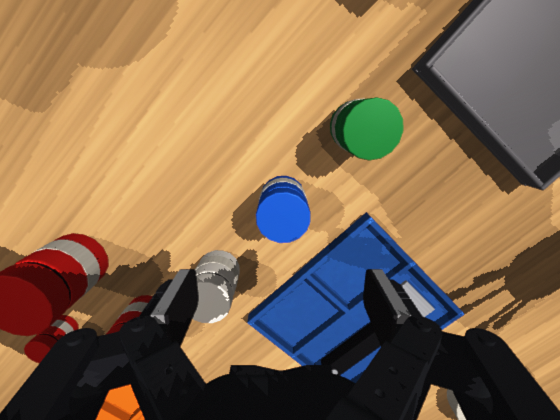

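The blue jar is at (283,212) px, between the open jaws' plane, and I measure it at (437,57). Descend.

Call:
send_rows:
  steps:
    - [1.8,1.8,35,0]
    - [0,0,35,0]
    - [0,0,30,0]
    - [0,0,12,0]
    - [0,0,0,0]

```text
t: 16.7
ee_pos: [0.4368, 0.0568, 0.0435]
tcp_rot: [-0.001, 0.384, 0.924, -0.0]
wrist_force: [0.1, 0.1, 0.7]
opening: 0.0852
```

Call:
send_rows:
  steps:
    - [0,0,0,0]
    - [0,0,0,0]
    - [0,0,0,0]
    - [0,0,0,0]
  claw: 1

```text
t: 17.2
ee_pos: [0.4371, 0.0569, 0.0448]
tcp_rot: [0.001, 0.383, 0.924, 0.0]
wrist_force: [-2.7, -1.3, 10.1]
opening: 0.0425
```

Call:
send_rows:
  steps:
    - [0,0,-20,0]
    - [0,0,-35,0]
    - [0,0,-10,0]
    - [0,0,0,0]

```text
t: 17.7
ee_pos: [0.4367, 0.057, 0.1089]
tcp_rot: [0.0, 0.383, 0.924, 0.0]
wrist_force: [-0.3, -0.1, -1.4]
opening: 0.0427
```

```bash
python3 plan.py 545,59.5,110,45 545,59.5,50,45,30
```

```text
t 17.7 p [436.7  57.  108.9] phi 44.9 open 0.0427 tilt 0.06
3
[[-24.9, 26.2, -0.4, -0.0], [-24.9, 26.1, -0.4, -0.0], [-24.9, 26.1, -0.4, -0.0]]
2
[[0.0, 0.0, 30.0, -0.0], [0.0, 0.0, 30.0, -0.0]]
```

Call:
send_rows:
  steps:
    - [-25,26,0,0]
    - [-25,26,0,0]
    - [-25,26,0,0]
    - [0,0,30,0]
    - [0,0,24,0]

```text
t: 18.32
ee_pos: [0.544, 0.0588, 0.052]
tcp_rot: [-0.001, 0.383, 0.924, -0.001]
wrist_force: [-0.3, -0.8, -1.7]
opening: 0.0428
```

Call:
send_rows:
  steps:
    - [0,0,3,0]
    - [0,0,1.5,0]
    - [0,0,0,0]

```text
t: 18.7
ee_pos: [0.5447, 0.0589, 0.0501]
tcp_rot: [-0.0, 0.383, 0.924, -0.0]
wrist_force: [-0.1, -0.5, -1.2]
opening: 0.0425
```

Call:
send_rows:
  steps:
    - [0,0,1,0]
    - [0,0,0,0]
    - [0,0,0,0]

```text
t: 19.08
ee_pos: [0.5449, 0.0589, 0.0494]
tcp_rot: [0.0, 0.383, 0.924, 0.0]
wrist_force: [-1.0, 0.5, -1.5]
opening: 0.0425
```

Call:
send_rows:
  steps:
    - [0,0,0,0]
    - [0,0,0,0]
    - [0,0,0,0]
    - [0,0,0,0]
  claw: -0.7

```text
t: 19.58
ee_pos: [0.5449, 0.0589, 0.0493]
tcp_rot: [0.0, 0.383, 0.924, 0.0]
wrist_force: [-0.0, -0.4, 0.4]
opening: 0.0731
```

Call:
send_rows:
  steps:
    - [0,0,-10,0]
    - [0,0,-30,0]
    - [0,0,-40,0]
    - [0,0,-25,0]
    - [0,0,0,0]

```text
t: 20.2
ee_pos: [0.5456, 0.059, 0.1567]
tcp_rot: [0.002, 0.383, 0.924, 0.001]
wrist_force: [0.6, 0.0, -0.2]
opening: 0.0724
```

```bash
python3 wl.py w8.png; python3 jar.py 545 59 .067;python3 jar.py 445 -47; python3 plan.py 445,-48,150,45
```

```text
20.2 [0.5456 0.059  0.1567] [ 0.6  0.  -0.2]
jar 2282 [0.5441 0.0606 0.0679] circ 545.1 59.8 22.0
jar 2247 [ 0.4456 -0.045   0.0629] circ 445.6 -46.4 22.5
t 20.25 p [545.   58.9 155.1] phi 44.9 open 0.0727 tilt 0.09
3
[[-1.7, -48.8, 1.7, -0.0], [-1.7, -48.8, 1.7, -0.0], [-1.7, -48.8, 1.7, -0.0]]
```

Call:
send_rows:
  steps:
    - [-1.5,-48.6,0,0]
    - [-1.5,-48.6,0,0]
    - [-1.5,-48.6,0,0]
    - [0,0,0,0]
    - [0,0,0,0]
  claw: -1

```text
t: 20.88
ee_pos: [0.445, -0.0471, 0.1539]
tcp_rot: [-0.0, 0.384, 0.924, 0.0]
wrist_force: [-0.4, -0.5, 0.8]
opening: 0.0854
```

```bash
python3 wl.py w9.png; python3 jar.py 445 -47;python3 jar.py 545 59 .067; python3 plan.py 445,-47.5,44,45,35
```

```text
20.875 [ 0.445  -0.0471  0.1539] [-0.4 -0.5  0.8]
jar 2240 [ 0.4447 -0.0459  0.0629] circ 445.4 -46.7 21.9
jar 2472 [0.5432 0.0597 0.0678] circ 544.6 59.7 22.4
t 20.925 p [445.1 -46.8 153.9] phi 44.9 open 0.0854 tilt 0.03
4
[[-0.1, -0.2, 27.5, -0.0], [-0.1, -0.2, 27.5, -0.0], [-0.1, -0.2, 27.5, -0.0], [-0.1, -0.2, 27.5, -0.0]]
```

Call:
send_rows:
  steps:
    - [0,0,35,0]
    - [0,0,35,0]
    - [0,0,28,0]
    - [0,0,12,0]
    - [0,0,0,0]

```text
t: 21.55
ee_pos: [0.4449, -0.0468, 0.0439]
tcp_rot: [-0.001, 0.383, 0.924, -0.0]
wrist_force: [0.8, -0.5, 0.1]
opening: 0.0853
```

Call:
send_rows:
  steps:
    - [0,0,0,0]
    - [0,0,0,0]
    - [0,0,0,0]
    - [0,0,0,0]
  claw: 1

```text
t: 22.05
ee_pos: [0.4452, -0.0473, 0.0452]
tcp_rot: [0.001, 0.383, 0.924, 0.0]
wrist_force: [-3.2, 1.3, 8.3]
opening: 0.0429
```

Call:
send_rows:
  steps:
    - [0,0,-20,0]
    - [0,0,-35,0]
    - [0,0,-10,0]
    - [0,0,0,0]

```text
t: 22.55
ee_pos: [0.4448, -0.0472, 0.1094]
tcp_rot: [0.001, 0.383, 0.924, 0.0]
wrist_force: [-1.0, -0.2, -2.3]
opening: 0.0427
```

Call:
send_rows:
  steps:
    - [-18.3,28.8,0,0]
    - [-18.3,28.8,0,0]
    - [-18.3,28.8,0,0]
    - [0,0,30,0]
    - [0,0,24,0]

```text
t: 23.18
ee_pos: [0.544, -0.0249, 0.0525]
tcp_rot: [-0.001, 0.383, 0.924, -0.0]
wrist_force: [-0.2, -0.1, -1.0]
opening: 0.0429
```

Call:
send_rows:
  steps:
    - [0,0,3,0]
    - [0,0,1,0]
    - [0,0,0,0]

```text
t: 23.55
ee_pos: [0.5447, -0.0251, 0.0514]
tcp_rot: [0.0, 0.383, 0.924, 0.0]
wrist_force: [-0.7, 0.3, -0.6]
opening: 0.0428
```

Call:
send_rows:
  steps:
    - [0,0,1,0]
    - [0,0,0.7,0]
    - [0,0,0,0]

```text
t: 23.92
ee_pos: [0.5448, -0.0251, 0.0497]
tcp_rot: [0.0, 0.383, 0.924, 0.0]
wrist_force: [-0.2, 0.1, 0.0]
opening: 0.0426
```

Call:
send_rows:
  steps:
    - [0,0,0,0]
    - [0,0,0,0]
    - [0,0,0,0]
    - [0,0,0,0]
  claw: -0.7

```text
t: 24.42
ee_pos: [0.5447, -0.0251, 0.0496]
tcp_rot: [0.0, 0.383, 0.924, -0.0]
wrist_force: [-0.2, 0.1, 0.4]
opening: 0.0726
```

Call:
send_rows:
  steps:
    - [0,0,-10,0]
    - [0,0,-30,0]
    - [0,0,-40,0]
    - [0,0,-25,0]
    - [0,0,0,0]

```text
t: 25.05
ee_pos: [0.5455, -0.0251, 0.157]
tcp_rot: [0.002, 0.383, 0.924, 0.001]
wrist_force: [-1.0, -0.1, -0.2]
opening: 0.0721
```

```bash
python3 wl.py w10.png; python3 jar.py 545 -25 .067; python3 jar.py 545 59 .067;  python3 plan.py 424,-148,155,45
```

```text
25.05 [ 0.5455 -0.0251  0.157 ] [-1.  -0.1 -0.2]
jar 2274 [ 0.5444 -0.0235  0.0679] circ 545.1 -24.2 22.0
jar 2952 [0.5441 0.0599 0.0679] circ 544.8 59.8 21.9
t 25.1 p [544.9 -25.1 155.4] phi 44.9 open 0.0726 tilt 0.09
4
[[-0.4, -43.1, 0.1, -0.0], [-0.4, -43.1, 0.1, -0.0], [-0.4, -43.1, 0.1, -0.0], [-0.4, -43.1, 0.1, -0.0]]
```

Both blue-tray jars are in. Next, the red one.

Call:
send_rows:
  steps:
    - [-0.5,-43,0,0]
    - [-0.5,-43,0,0]
    - [-0.5,-43,0,0]
    - [-0.5,-43,0,0]

```text
t: 25.6
ee_pos: [0.4228, -0.1486, 0.1536]
tcp_rot: [-0.001, 0.383, 0.924, 0.0]
wrist_force: [0.5, -0.8, 0.7]
opening: 0.0726
```

Call:
send_rows:
  steps:
    - [0,0,0,0]
    - [0,0,0,0]

```text
t: 25.85
ee_pos: [0.4244, -0.1478, 0.1541]
tcp_rot: [-0.0, 0.384, 0.924, 0.0]
wrist_force: [1.1, -0.2, -0.6]
opening: 0.0724
```

```bash
python3 wl.py w11.png; python3 jar.py 424 -148; python3 jar.py 333 -143 .083;python3 jar.py 368 -232 .042;  python3 plan.py 424,-147,44,45
```

```text
25.85 [ 0.4244 -0.1478  0.1541] [ 1.1 -0.2 -0.6]
jar 2248 [ 0.4238 -0.1454  0.0629] circ 424.6 -145.9 21.9
jar 6525 [ 0.3329 -0.1403  0.084 ] circ 333.3 -141.4 29.5
jar 842 [ 0.3684 -0.229   0.0425] circ 368.6 -229.8 14.9
t 25.9 p [ 424.6 -147.5  154.2] phi 44.9 open 0.0726 tilt 0.04
3
[[0.3, -0.0, 36.7, -0.0], [0.3, -0.0, 36.7, -0.0], [0.3, -0.0, 36.7, -0.0]]
```

View pics/w11.png

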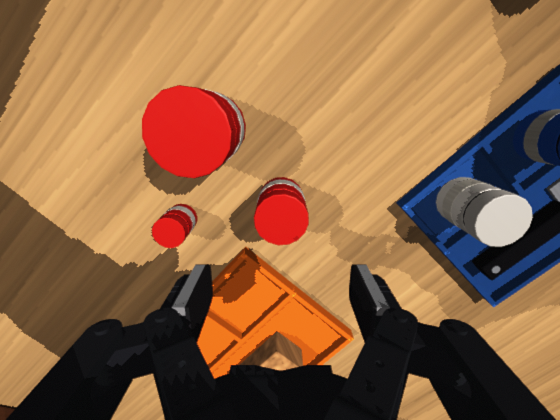

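The middle-sized red jar is at (281,212) px, measured (424.5,-147), and clear of the big and small ones.

Call:
send_rows:
  steps:
    - [0.5,0.5,35,0]
    - [0,0,35,0]
    - [0,0,28,0]
    - [0,0,12,0]
    - [0,0,0,0]

```text
t: 26.52
ee_pos: [0.4245, -0.1468, 0.0443]
tcp_rot: [-0.001, 0.383, 0.924, 0.0]
wrist_force: [0.4, 0.0, 0.5]
opening: 0.073
```

Call:
send_rows:
  steps:
    - [0,0,0,0]
    - [0,0,0,0]
    - [0,0,0,0]
    - [0,0,0,0]
  claw: 1

```text
t: 27.02
ee_pos: [0.4249, -0.1474, 0.0457]
tcp_rot: [0.001, 0.383, 0.924, 0.0]
wrist_force: [-1.8, 1.9, 6.6]
opening: 0.0428
```

Call:
send_rows:
  steps:
    - [0,0,-20,0]
    - [0,0,-35,0]
    - [0,0,-10,0]
    - [0,0,0,0]

```text
t: 27.52
ee_pos: [0.4245, -0.1473, 0.1099]
tcp_rot: [0.001, 0.383, 0.924, -0.0]
wrist_force: [-0.4, -0.8, -1.3]
opening: 0.0429
```

Call:
send_rows:
  steps:
    - [-36.7,-13.8,0,0]
    - [-36.7,-13.8,0,0]
    - [-36.7,-13.8,0,0]
    - [0,0,30,0]
    - [0,0,24,0]

```text
t: 28.15
ee_pos: [0.472, -0.2544, 0.053]
tcp_rot: [-0.001, 0.384, 0.923, 0.0]
wrist_force: [0.2, 1.0, -2.1]
opening: 0.0428
```

Call:
send_rows:
  steps:
    - [0,0,3,0]
    - [0,0,1,0]
    - [0,0,0,0]

```text
t: 28.52
ee_pos: [0.4726, -0.2543, 0.0512]
tcp_rot: [-0.0, 0.383, 0.924, 0.0]
wrist_force: [0.6, -0.1, -1.6]
opening: 0.043
```

Call:
send_rows:
  steps:
    - [0,0,1,0]
    - [0,0,0.5,0]
    - [0,0,0,0]

```text
t: 28.9
ee_pos: [0.4729, -0.2545, 0.0503]
tcp_rot: [0.0, 0.383, 0.924, -0.0]
wrist_force: [-1.2, 0.5, 1.6]
opening: 0.0426
```

Call:
send_rows:
  steps:
    - [0,0,0,0]
    - [0,0,0,0]
    - [0,0,0,0]
    - [0,0,0,0]
  claw: -0.7

```text
t: 29.4
ee_pos: [0.4727, -0.2545, 0.0501]
tcp_rot: [-0.0, 0.383, 0.924, -0.0]
wrist_force: [0.2, -1.0, -0.6]
opening: 0.0728
```

Call:
send_rows:
  steps:
    - [0,0,-10,0]
    - [0,0,-30,0]
    - [0,0,-40,0]
    - [0,0,-40,0]
    - [0,0,-40,0]

```text
t: 30.02
ee_pos: [0.4726, -0.2544, 0.2122]
tcp_rot: [0.0, 0.383, 0.924, -0.0]
wrist_force: [0.7, 0.7, -1.0]
opening: 0.0727
```

Call:
send_rows:
  steps:
    - [0,-40,0,0]
    - [0,-40,0,0]
    - [0,0,0,0]
    - [0,0,0,0]

```text
t: 30.52
ee_pos: [0.4163, -0.3108, 0.2106]
tcp_rot: [0.0, 0.383, 0.924, -0.0]
wrist_force: [-1.0, -0.7, -0.2]
opening: 0.0731
```

```bash
python3 wl.py w12.png; python3 jar.py 473 -254 .067; python3 - <<'E'
from fit import *
f=grab('side','side1.png');W=cloud(f);Z=W[...,2]
np.savez('w.npz',W=W,img=f['image'])
for n,P in(('block',W[(abs(Z-.037)<.005)&(np.linalg.norm(W[...,:2]-(.552,-.293),axis=-1)<.05)]),('handle',W[(abs(Z-.022)<.003)&(np.linalg.norm(W[...,:2]-(.62,0),axis=-1)<.08)])):print(n,rect(P),P.mean(0).round(4))
E
for a in "473 -254 .067" "545 -24 .067" "545 60 .067" "435 149"; do python3 jar.py $a; done
```

```text
30.525 [ 0.4163 -0.3108  0.2106] [-1.  -0.7 -0.2]
jar 1583 [ 0.4716 -0.253   0.0679] circ 473.0 -253.5 22.3
block (array([ 551.5, -300.1]), array([40.6, 60.5]), 3.0) [ 0.5505 -0.302   0.0365]
handle (array([624.6,  -7.8]), array([11.2, 28.2]), 2.5) [ 0.6258 -0.0068  0.0224]
jar 217 [ 0.4641 -0.2485  0.0667] circ 468.7 -251.4 20.6
jar 0 [nan nan nan] circ 0.0 0.0 0.0
jar 0 [nan nan nan] circ 0.0 0.0 0.0
jar 0 [nan nan nan] circ 0.0 0.0 0.0jar.py:6: RuntimeWarning: Mean of empty slice.
  (a,b),r=cv2.minEnclosingCircle((P[:,:2]*1000).astype(np.float32));print('jar',len(P),P.mean(0).round(4),'circ',round(a,1),round(b,1),round(r,1))
  ret = um.true_divide(
jar.py:6: RuntimeWarning: Mean of empty slice.
  (a,b),r=cv2.minEnclosingCircle((P[:,:2]*1000).astype(np.float32));print('jar',len(P),P.mean(0).round(4),'circ',round(a,1),round(b,1),round(r,1))
  ret = um.true_divide(
jar.py:6: RuntimeWarning: Mean of empty slice.
  (a,b),r=cv2.minEnclosingCircle((P[:,:2]*1000).astype(np.float32));print('jar',len(P),P.mean(0).round(4),'circ',round(a,1),round(b,1),round(r,1))
  ret = um.true_divide(
```

View pics/side1.png

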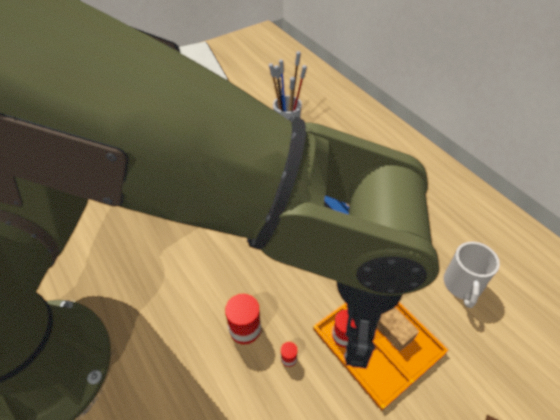

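The side camera is blocked by the arm; it shows only the orange tray, with the red jar at (345,328) and the block at (400,328). I check the rest with the scene camera.

```bash
python3 - <<'E'
from fit import *
f=grab('scene');W=cloud(f);Z=W[...,2]
np.savez('w.npz',W=W,img=f['image'])
cv2.imwrite('pics/sc1.png',cv2.resize(f['image'][120:330,110:460],None,fx=2.25,fy=2.25,interpolation=3))
for n,P in(('block',W[(abs(Z-.037)<.005)&(np.linalg.norm(W[...,:2]-(.552,-.293),axis=-1)<.05)]),('handle',W[(abs(Z-.022)<.003)&(np.linalg.norm(W[...,:2]-(.62,0),axis=-1)<.08)])):print(n,rect(P),P.mean(0).round(4))
E
for a in "473 -254 .067" "545 -24 .067" "545 60 .067" "435 149"; do python3 jar.py $a 2>/dev/null; done
```

```text
block (array([ 552.7, -298.5]), array([43.1, 69.2]), 2.4) [ 0.5539 -0.299   0.0358]
handle (array([591.7,  -1.3]), array([ 80.5, 113.5]), 0.8) [ 0.6127 -0.0118  0.0217]
jar 160 [ 0.4736 -0.2567  0.0661] circ 472.8 -256.5 22.9
jar 131 [ 0.5457 -0.0291  0.0657] circ 544.9 -28.4 21.8
jar 117 [0.5453 0.0554 0.0659] circ 545.0 56.2 22.5
jar 85 [0.4352 0.1471 0.0608] circ 433.8 145.7 24.0
```

View pics/sc1.png

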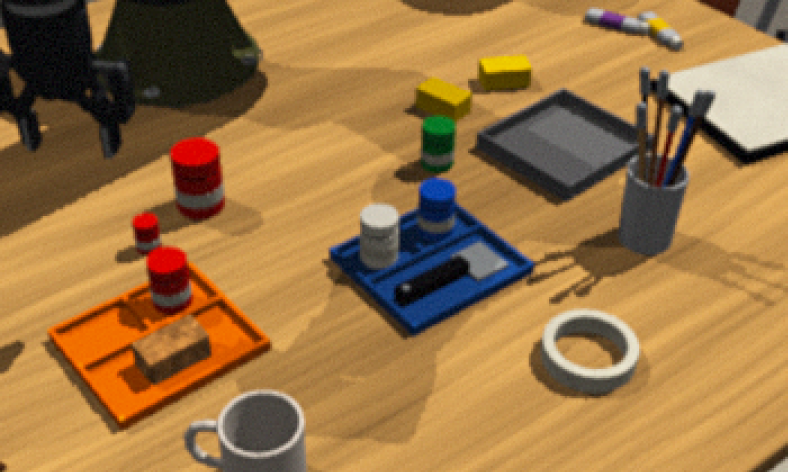

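All five items sit in their trays. The green jar and the pot have not moved, and the arm is clear.

```bash
python3 -c "
from cell import bot
print(bot.hand_in())"
```

```text
the job is handed in; nothing more can be done
None
```

I made up both kits and handed the job in after about 31 s of robot time; the system gave no verdict.

| Tray | Item | Last measured position | Target |
|---|---|---|---|
| Blue | Blue jar | (545, 60) mm, top at 68 mm | well centre (544, 60) mm |
| Blue | White jar | (545, -24) mm, top at 68 mm | well centre (544, -24) mm |
| Blue | Scraper | flat, (621, 16.5) mm | bay centre (621, 17.6) mm |
| Orange | Middle-sized red jar | (473, -254) mm, top at 68 mm | well centre (473, -254) mm |
| Orange | Brown block | flat, (553, -294) mm, top at 38 mm | bay centre (552, -292) mm |

- **Left alone:** in the final scene picture the green jar is upright within about 1 mm of its start, and the brush pot looks unmoved (I did not re-measure it). The gripper is open and clear of everything.
- **Checks that disagreed:** the scene camera put the jars and the block 3 to 5 mm further towards -y than the wrist camera. The same offset showed before anything was moved, so I take it as calibration error, and it is well inside the limits.
- **Check that failed:** the arm blocked the side camera at the end, so it could not confirm the blue tray. The automatic scraper fit in the last scene picture was also spoiled by the tray rim. The scraper figure above is from the wrist camera right after release, and the last scene picture shows it lying flat in the bay.

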